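Find the bearer under the sprung deck, mark it and set the masses over it

TASK

One hidden bearer runs from front to back under the springy red slatted deck: first, before any mass goes onto the deck, find it by pressing down along the deck until a place hardly gives. Slide the yellow marker into the rail at the deck's near edge, entering at the rail's open end, and leave it standing in line with the bearer; then stand every wide black mass (not the slim look-alikes) upright on the slats over the bearer, in one row in line with the marker, so that none of them sinks in. Leave the slim masses standing on the bench and do not disturb the power supply, the meter or the bottle.

Things in the scene. Friction and masses are not known exactly. Their poses are not given: they have to be found in the camera images.
- deck: Fixed sprung deck on the bench, turned a little. Origin: bench level, under the middle of its red slatted area; x points from front (robot side) to back, y along its length, z up. The slats fill x -100 to 100, y -160 to 160 mm, tops at z 45 mm, flush with a rigid grey border (12 mm wide in front and at the ends, 24 mm at the back). A marker rail is fixed to its front.
- slats_mid (a point): Middle of the slats' top. 20 red slats, each 200 mm long (deck x) and 16 mm wide, side by side along y. Each gives by itself, straight down, 5 mm per newton, up to 16 mm, and springs back; those over the hidden bearer give only about 1 mm at 10 N. A wide mass sinks about 10 mm on unsupported slats, under 4 mm when centred over the bearer.
- bearer_bar (a joint): Travel of the hidden bearer, m: 0 with nothing on it, 0.05 mm per newton pressing it down. The bearer is a bar 32 mm wide in deck y and as long as the slats, along deck x, 0.5 mm below 2 to 4 of the slats; its centre line is anywhere from deck y -100 to +100 mm and cannot be seen.
- rail_mid (a point): Middle of the rail's floor (deck x -134, y 0, z 12 mm). Aluminium channel along deck y, from y -172 to +172 mm, 40 mm wide outside, 32 mm inside; inside height 12 mm (z 12 to 24), closed above by two lips 5 mm thick (top z 29) with a slot 14 mm wide between them. Black stop at the -y end.
- rail_mouth (a point): The rail's open end: point on its floor, on its centre line, at the +y end, the robot's left (deck x -134, y 172, z 12 mm). The marker enters here, moving along the deck's -y.
- marker: Yellow rail marker, 100 mm tall, 0.12 kg, standing loose on the bench. Origin: centre of the underside of its foot. Steel foot 26 mm (x) x 80 mm (y) x 6 mm; above it a neck 8 mm (x) x 30 mm (y) to z = 40 mm; above that a yellow grip block 14 mm (x) x 36 mm (y), z = 40 to 100 mm. In the rail the foot is in the channel, lengthwise (marker y along the deck's y, either way round), the neck is in the slot.
- wide1: Wide black mass, the right size (may be absent: None): cylinder 60 mm across and 45 mm high with a steel knob 25 mm across on top, z = 45 to 83 mm; about 0.8 kg. Starts standing on the bench. Origin: centre of its underside, z up.
- wide2: Wide black mass, the right size (may be absent: None): cylinder 60 mm across and 45 mm high with a steel knob 25 mm across on top, z = 45 to 83 mm; about 0.8 kg. Starts standing on the bench. Origin: centre of its underside, z up.
- wide3: Wide black mass, the right size (may be absent: None): cylinder 60 mm across and 45 mm high with a steel knob 25 mm across on top, z = 45 to 83 mm; about 0.8 kg. Starts standing on the bench. Origin: centre of its underside, z up.
- slim1: Slim black mass, a look-alike (may be absent: None): 46 mm across, otherwise the same shape and height as a wide one; 0.47 kg. Stays on the bench. Origin: centre of its underside.
- slim2: Slim black mass, a look-alike (may be absent: None): 46 mm across, otherwise the same shape and height as a wide one; 0.47 kg. Stays on the bench. Origin: centre of its underside.
- supply: Beige power supply 180 x 120 x 150 mm, on the left beyond the deck. Origin: centre of its underside. To be left alone.
- meter: Yellow hand-held meter lying beyond the deck, 75 x 150 x 32 mm. Origin: centre of its underside. To be left alone.
- bottle: Clear bottle with blue cap standing beyond the deck, 64 mm across, 190 mm tall. Origin: centre of its underside. To be left alone.

How it is judged:
By the outcome, as a careful person would: the job done as asked, in the order asked, and still so for the second after the job is handed in, with the robot touching nothing.
Of wide1, wide2, wide3 only 2 to 3 are there at a start; the rules pass over those that are not, and their reading is None.
Of slim1, slim2 only 1 to 2 are there at a start; the rules pass over those that are not, and their reading is None.
At some moment in a run one of wide1, wide2, wide3 may be knocked a few centimetres aside while the robot is not near it.
It also fails if it takes over 208 s, if anything falls off the work surface, if the arm or the gripper's body presses on something with over 40 N, if the wrist force passes 120 N, or if a joint passes its speed limit or range.

ROBOT

A 6-joint arm with a two-finger parallel gripper is mounted at the origin on the work surface. World frame = base frame: x ahead of the robot, y to its left, z up, the work surface at z = 0. Lengths are in m, angles in degrees, forces in N, time in s.
With the tool pointing down it reaches from about 0.4 to 0.825 m from the base axis. Payload 7 kg.
Tool frame: the origin (TCP) lies on the centre line of the jaws, within the pads' length; the fingertips stand 14 mm ahead of it and the grasp point (between the pads) lies 5 mm behind it; z points along the fingers, x is the direction in which the jaws open and shut, and the axes are right-handed (so a half turn about z gives the same grasp; the last joint's range is limited). The gripper opens to 88 mm and grips with 3 to 60 N. Pads are 19 mm wide; open, the fingers measure 130 mm over their backs; the gripper's body (78 mm by 193 mm) begins 47 mm behind the grasp point.
Start: joints at [16.507, 20.546, 0.682, 0, -70.136, -16.507], TCP at [0.675, -0, 0.241] pointing down, gripper open.
Joint ranges: [-176.03, 176.03], [-82.01, 121.73], [-58.28, 71.71], [-173.87, 95.51], [-174.79, -0.11], [-173.66, 173.66]. Speed limits (degrees/s): [136.94, 136.94, 172.46, 180, 180, 180].

INTERFACE

Orientations are given as [roll, pitch, yaw] about the fixed x, y, z axes, in that order (R = Rz(yaw) Ry(pitch) Rx(roll)).
In Python, from plant import * gives the robot as it stands.
- The arm moves only by the shell command python3 -m handwheel 'ROWS' [OPENING]. ROWS is JSON, a list of rows, each a list of 2 entries, a list of its own where there are three numbers: the shift along the tool's x, y, z each as a share of 0.2 m, from -1 to 1, then the turn, a rotation vector about the tool's x, y, z each as a share of 360 degrees, from -1 to 1. In form: [[[tx, ty, tz], [ax, ay, az]], ...]. A call has 1 to 5 rows; each row is the pose to reach, as a shift and turn from the pose commanded when the call began, along the tool's axes at that moment, turning the shorter way round; what a row does not reach only later rows make up. A row lasts 1/12 s, in which the tool goes at most 41.7 mm and 7.16 degrees, less where a joint would pass 70% of its speed; a pose out of reach is approached as far as the arm can. A call with a number of a shift or a turn outside -1 to 1 is refused whole. A call with a gripper value outside its range is refused whole. OPENING is the closure, from -1 (fully open) to 1 (shut), set as the call begins (- or left out, the last holds). The fingers move at their own pace and stop on an object; the grip force is fixed at half the most. Time passes only in rows, so rows that repeat a pose let the fingers close. It gives the time, the measured TCP pose, the force and the opening at its end, in the units of the state.
- get_obs(): the state, without advancing time (a new reading comes with each control period).
- snapshot(name): name is "scene" or "side" or "wrist"; returns a dict with "color" (480x640x3 uint8, red, green, blue), "z_map" (480x640 float32, m along the optical axis (not along the pixel's ray), 0 where there is no reading), "intrinsics" (3x3 intrinsics, pixels), "rvec" (rotation vector, rad) and "tvec" (3), from world to camera coordinates, as OpenCV has them. Camera axes: x right, y down, z forward; pixel columns grow to the right and rows downward; lengths in m; the calibration is good to about 2 mm. The wrist camera is an equidistant fisheye: a pixel r from the principal point sees the ray r / f radians off the axis. A picture is of the moment at which its call begins.
- close_job(): hands the job in, once; it reports no verdict.
The state is a dict: "clock": time; "joint_pos": joint angles; "qvel": joint speeds; "tau": joint torques, N m; "tool_pos": TCP position; "orientation": TCP orientation; "force": force on the tool from outside, world axes, zero at the start; "moment": the same for the moment, N m; "opening": finger opening in m.
Only numpy, scipy, OpenCV 4.12 (cv2) and the standard library are available. Lean on these libraries where they do the work, as an engineer would, in place of code of your own. Each camera call takes 0.05 s, during which the arm holds its last target. There are 200 camera calls.

## Working session

There is one attempt and no reset: what is moved stays moved. The work goes in short steps, Python scripts to look and compute and a shell command to move; the robot and the scene stay as the last step left them, time stands still between calls to the robot, and variables do not carry over. Pictures are saved under pics/ and viewed, about 12 in all and at most 16, crops included, and the job is handed in when it is done.

```bash
mkdir -p pics; ls; python3 - <<'E'
from plant import *
import cv2,numpy as np
print(get_obs())
for n in ("scene","side"):
    s=snapshot(n); cv2.imwrite(f"pics/{n}0.png",s["color"][:,:,::-1]); np.savez(f"/tmp/{n}0.npz",**s)
    R=cv2.Rodrigues(np.array(s["rvec"]))[0]; print(n,s["intrinsics"],-R.T@np.array(s["tvec"]).ravel())
E
```

```text
pics
{'clock': 0.0, 'joint_pos': array([ 1.65049931e+01,  2.05905540e+01,  6.34132929e-01, -2.24747811e-02,
       -7.01347414e+01, -1.65060676e+01]), 'qvel': array([ 0.01270467,  0.04354265,  0.06737886,  0.02176041, -0.04578091,
       -0.0728081 ]), 'tau': array([-8.00930356e-04, -5.82726967e+01,  2.93058443e+01,  6.99745238e+00,
        6.93249181e-03, -2.06530804e-04]), 'tool_pos': array([ 6.74535575e-01, -3.21956629e-05,  2.39627927e-01]), 'orientation': array([-1.79994353e+02, -9.34090458e-02,  1.79991267e+02]), 'force': array([ 0.37061836,  0.05934237, -0.00258782]), 'moment': array([0.05975449, 0.00181326, 0.02003088]), 'opening': 0.0875071187000986}
scene [[585.46080943   0.         317.55535398]
 [  0.         585.46080943 249.82232754]
 [  0.           0.           1.        ]] [ 1.53216468 -0.64134561  1.02665494]
side [[583.62726532   0.         323.28245684]
 [  0.         583.62726532 239.34960545]
 [  0.           0.           1.        ]] [ 0.21003898 -0.98109442  0.71649504]
```

View pics/scene0.png

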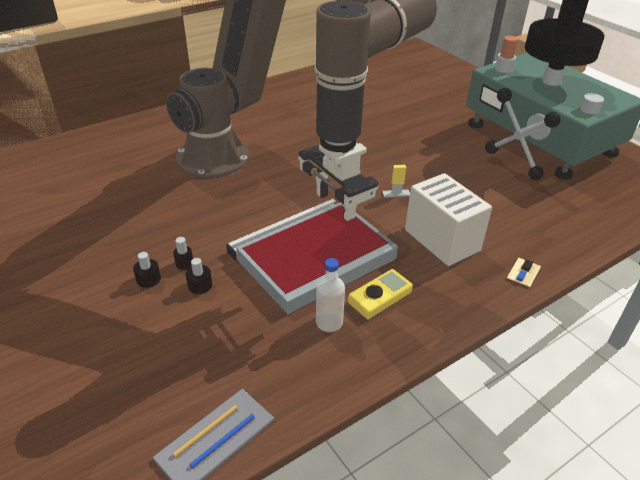

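View pics/side0.png

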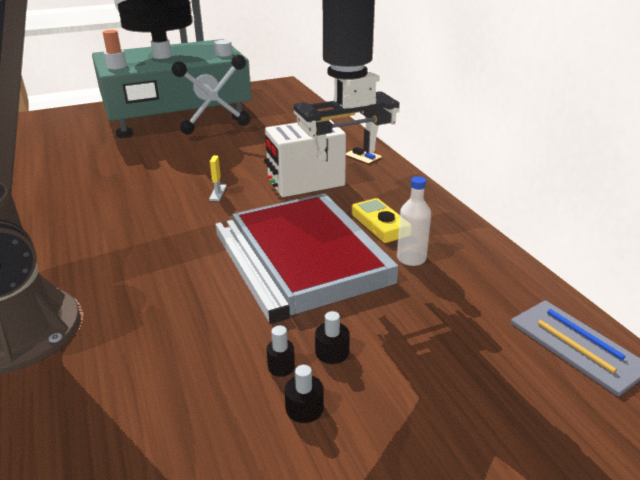

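The scene view shows the red deck around (315,248), the marker at (398,180) and three masses at (147,270), (182,253) and (199,277). In the side view the masses are at (281,352), which looks slim, and (332,340) and (304,395), which look wide. The marker is at (216,178).

```bash
cat > h.py <<'E'
import cv2,numpy as np
from plant import *
def cloud(s):
    K=np.array(s["intrinsics"]);z=np.array(s["z_map"]);v,u=np.indices(z.shape)
    P=np.stack([(u-K[0,2])/K[0,0]*z,(v-K[1,2])/K[1,1]*z,z],-1)
    R=cv2.Rodrigues(np.array(s["rvec"]))[0]
    W=(P-np.array(s["tvec"]).ravel())@R; W[z==0]=np.nan
    return W
def circ(p):
    A=np.c_[2*p,np.ones(len(p))];c=np.linalg.lstsq(A,(p**2).sum(1),rcond=None)[0]
    return c[:2],np.sqrt(c[2]+c[0]**2+c[1]**2)
def masses(s):
    W=cloud(s);c=np.array(s["color"]).astype(int)
    m=(W[...,2]>.008)&(W[...,2]<.12)&(c.max(2)<60)&(W[...,0]>.2)&(W[...,0]<1.1)&(abs(W[...,1])<.6)
    n,l,st,ce=cv2.connectedComponentsWithStats(m.astype(np.uint8))
    out=[]
    for i in range(1,n):
        if st[i,4]<150: continue
        p=W[l==i]; zt=np.nanpercentile(p[:,2],98)
        q=p[(p[:,2]<zt-.006)]; 
        if len(q)<30: continue
        cc,r=circ(q[:,:2]); t=p[p[:,2]>zt-.003][:,:2]
        out.append((ce[i].round(),st[i,4],cc.round(4),round(r*1000,1),round(zt,4),t.min(0).round(3),t.max(0).round(3)))
    return out
E
python3 - <<'E'
from h import *
for n in ("scene","side"):
    s=dict(np.load(f"/tmp/{n}0.npz"));W=cloud(s);c=s["color"].astype(int);hsv=cv2.cvtColor(s["color"],cv2.COLOR_RGB2HSV)
    red=(c[...,0]>80)&(c[...,1]<40)&(abs(W[...,2]-.045)<.008)
    p=W[red];print(n,"red",len(p),"z",np.median(p[:,2]),cv2.minAreaRect((p[:,:2]*1000).astype(np.float32)))
    y=(hsv[...,0]>20)&(hsv[...,0]<35)&(hsv[...,1]>140)&(hsv[...,2]>120)&(W[...,2]>.04)&(W[...,2]<.13)
    p=W[y];p=p[(p[:,0]>.2)&(p[:,1]<.5)&(p[:,0]<.8)];print("yel",len(p),p.min(0),p.max(0),p.mean(0),cv2.minAreaRect((p[:,:2]*1000).astype(np.float32)))
    a=p.mean(0)
    f=(np.hypot(W[...,0]-a[0],W[...,1]-a[1])<.06)&(W[...,2]>.003)&(W[...,2]<.012);p=W[f]
    print("foot",len(p),p.mean(0),cv2.minAreaRect((p[:,:2]*1000).astype(np.float32)))
    for m in masses(s): print(m)
    ob=(W[...,2]>.05)&(W[...,0]>.65)&(W[...,0]<1.15)&(abs(W[...,1])<.5)&(W[...,2]<.16)
    n_,l,st,ce=cv2.connectedComponentsWithStats(ob.astype(np.uint8))
    for i in range(1,n_):
        if st[i,4]>80:
            p=W[l==i];print(" obst",ce[i].round(),p.min(0).round(3),p.max(0).round(3))
E
```

```text
scene red 509 z 0.045204257068757095 ((589.8276977539062, 5.84356689453125), (200.56488037109375, 317.3940734863281), 1.6269789934158325)
yel 234 [0.47034582 0.03340479 0.04080247] [0.79178879 0.38667667 0.10372562] [0.489884   0.3620219  0.07360218] ((633.3104248046875, 211.98965454101562), (36.394805908203125, 459.2885437011719), 43.70497131347656)
foot 172 [0.48535397 0.362104   0.00602926] ((483.0909423828125, 353.9034118652344), (98.50617218017578, 105.66425323486328), 43.93449020385742)
(array([193., 272.]), np.int32(708), array([ 0.4902, -0.2926]), np.float64(52.0), np.float64(0.0487), array([ 0.422, -0.32 ]), array([ 0.549, -0.264]))
(array([147., 274.]), np.int32(449), array([ 0.4322, -0.3906]), np.float64(24.9), np.float64(0.0488), array([ 0.41 , -0.418]), array([ 0.461, -0.362]))
 obst [451. 213.] [0.65  0.269 0.05 ] [0.813 0.399 0.157]
 obst [330. 296.] [ 0.768 -0.127  0.05 ] [ 0.828 -0.064  0.16 ]
side red 7234 z 0.0456575671717112 ((588.8167114257812, 6.9857330322265625), (197.58847045898438, 321.2833557128906), 1.8897104263305664)
yel 208 [0.46899901 0.34495875 0.04165
[... 353 characters left out ...]
2(204), array([ 0.4599, -0.1736]), np.float64(11.8), np.float64(0.031), array([ 0.441, -0.179]), array([ 0.48 , -0.172]))
(array([332., 344.]), np.int32(932), array([ 0.517 , -0.2907]), np.float64(29.0), np.float64(0.0475), array([ 0.488, -0.321]), array([ 0.544, -0.262]))
(array([281., 360.]), np.int32(634), array([ 0.4231, -0.2901]), np.float64(21.9), np.float64(0.0473), array([ 0.4  , -0.313]), array([ 0.444, -0.272]))
(array([304., 400.]), np.int32(1209), array([ 0.4265, -0.3884]), np.float64(29.3), np.float64(0.0475), array([ 0.397, -0.419]), array([ 0.455, -0.36 ]))
 obst [312. 151.] [0.65  0.267 0.05 ] [0.807 0.398 0.155]
 obst [415. 222.] [ 0.759 -0.127  0.05 ] [ 0.822 -0.072  0.16 ]
```

```bash
cat >> h.py <<'E'
def plane(s,uv,z):
    K=np.array(s["intrinsics"]);R=cv2.Rodrigues(np.array(s["rvec"]))[0];C=-R.T@np.array(s["tvec"]).ravel()
    d=np.c_[np.atleast_2d(uv),np.ones(len(np.atleast_2d(uv)))]@np.linalg.inv(K).T@R
    return C+d*((z-C[2])/d[:,2])[:,None]
def deck(s):
    c=np.array(s["color"]).astype(int);W=cloud(s)
    red=((c[...,0]>1.8*c[...,1]+20)&(c[...,1]<45)&(c[...,2]<1.4*c[...,1]+25)&(W[...,2]>.035)&(W[...,2]<.055)&(W[...,0]>.4)&(W[...,0]<.8)).astype(np.uint8)
    red=cv2.morphologyEx(red,cv2.MORPH_OPEN,np.ones((3,3)));
    n,l,st,_=cv2.connectedComponentsWithStats(red);i=1+st[1:,4].argmax()
    ct=max(cv2.findContours((l==i).astype(np.uint8),0,1)[0],key=cv2.contourArea)
    p=plane(s,ct[:,0,:].astype(float),.045)[:,:2]
    r=cv2.minAreaRect((p*1000).astype(np.float32));print("area",st[i,4],"rect",r)
    # robust edges
    c0=np.array(r[0])/1000;th=np.deg2rad(r[2] if r[2]<45 else r[2]-90)
    for _ in range(3):
        ex=np.array([np.cos(th),np.sin(th)]);ey=np.array([-ex[1],ex[0]]);q=np.c_[(p-c0)@ex,(p-c0)@ey];o=[];sl=[]
        for a,b,h in((0,1,.1),(1,0,.16)):
            for sg in(-1,1):
                k=(abs(q[:,a]-sg*h)<.008)&(abs(q[:,b])<.9*(.26-h))
                f=np.polyfit(q[k,b],q[k,a],1);o.append(f[1]);sl.append(f[0]*(1 if a else -1))
        c0=c0+ex*(o[0]+o[1])/2+ey*(o[2]+o[3])/2;th+=np.median(sl)
    print("deck",c0,np.rad2deg(th),"size",o[1]-o[0],o[3]-o[2],"slopes",np.rad2deg(sl))
E
python3 - <<'E'
from h import *
for n in ("scene","side"):
    s=dict(np.load(f"/tmp/{n}0.npz"))
    try: deck(s)
    except Exception as e: print(n,e)
    W=cloud(s);c=s["color"].astype(int)
    f=(np.hypot(W[...,0]-.483,W[...,1]-.358)<.07)&(W[...,2]>.002)&(W[...,2]<.012)&(c.max(2)-c.min(2)<40)&(c.max(2)>100)
    p=plane(s,np.argwhere(f)[:,::-1].astype(float),.005)[:,:2]*1000;print("foot",len(p),p.mean(0),cv2.minAreaRect(p.astype(np.float32)))
E
```

```text
area 934 rect ((625.7371215820312, 70.00755310058594), (104.49700927734375, 187.0210418701172), 23.43667221069336)
scene expected non-empty vector for x
foot 149 [484.46549425 366.14217158] ((478.2450256347656, 363.57037353515625), (93.51959228515625, 47.55140686035156), 62.34791564941406)
area 7289 rect ((588.6954956054688, 8.229736328125), (196.77975463867188, 316.8635559082031), 1.941780686378479)
deck [0.58870355 0.00738742] 2.159386657514308 size 0.19402322202446565 0.3113373286845251 slopes [-0.10411645  0.10411559 -0.16513592  0.35745551]
foot 134 [481.34704492 361.91658236] ((483.0003967285156, 370.0374450683594), (90.61222839355469, 28.983264923095703), 61.748504638671875)
```

```bash
python3 -m handwheel '[[[0.41,-0.48,0],[0,0,0]],[[0.41,-0.48,0],[0,0,0]],[[0.41,-0.48,0],[0,0,0]],[[0.41,-0.48,0],[0,0,0]],[[0.41,-0.48,0],[0,0,0]]]' 1
python3 -m handwheel '[[[0,0,0.8],[0,0,0]],[[0,0,0.8],[0,0,0]],[[0,0,0.8],[0,0,0]],[[0,0,0.8],[0,0,0]],[[0,0,0.8],[0,0,0]]]'
python3 -m handwheel '[[[0,0,0],[0,0,0]],[[0,0,0],[0,0,0]],[[0,0,0],[0,0,0]]]'
```

```text
clock: 0.52
tool_pos: [0.5916, -0.0976, 0.241]
orientation: [180.0, 0.0, 179.9]
force: [0.1, 0.1, 1.0]
opening: 0.06
clock: 0.93
tool_pos: [0.5885, -0.0956, 0.073]
orientation: [-180.0, -0.7, 179.9]
force: [-1.1, -0.4, -0.9]
opening: 0.0265
clock: 1.18
tool_pos: [0.5951, -0.0956, 0.0832]
orientation: [180.0, 0.2, -179.9]
force: [-1.0, -0.4, -0.7]
opening: 0.007
```

```bash
python3 - <<'E'
from h import *
s=snapshot("wrist");cv2.imwrite("pics/w1.png",s["color"][:,:,::-1]);print(s["intrinsics"])
s=snapshot("scene");np.savez("/tmp/scene1.npz",**s)
try: deck(s)
except Exception as e: print(e)
E
```

```text
[[371.64829954   0.         315.7857324 ]
 [  0.         371.64829954 239.38458888]
 [  0.           0.           1.        ]]
area 1545 rect ((603.2144165039062, 87.00096893310547), (151.85720825195312, 251.90196228027344), 45.81087112426758)
expected non-empty vector for x
```

```bash
python3 -m handwheel '[[[0,0,0.06],[0,0,0]],[[0,0,0.09],[0,0,0]],[[0,0,0.12],[0,0,0]],[[0,0,0.12],[0,0,0]],[[0,0,0.12],[0,0,0]]]'
python3 -m handwheel '[[[0,0,0],[0,0,0]],[[0,0,0],[0,0,0]],[[0,0,0],[0,0,0]],[[0,0,0],[0,0,0]],[[0,0,0],[0,0,0]]]'
python3 -m handwheel '[[[0,0,0.01],[0,0,0]],[[0,0,0.02],[0,0,0]],[[0,0,0.02],[0,0,0]],[[0,0,0.02],[0,0,0]],[[0,0,0.02],[0,0,0]]]'
python3 -m handwheel '[[[0,0,0.01],[0,0,0]],[[0,0,0.02],[0,0,0]],[[0,0,0.02],[0,0,0]],[[0,0,0.02],[0,0,0]],[[0,0,0.02],[0,0,0]]]'
python3 -m handwheel '[[[0,0,-0.1],[0,0,0]],[[0,0,-0.1],[0,0,0]],[[0,0,-0.1],[0,0,0]],[[0,0,-0.1],[0,0,0]],[[0,0,-0.1],[0,0,0]]]'
```

```text
clock: 1.7
tool_pos: [0.5931, -0.096, 0.0569]
orientation: [-180.0, 0.0, -180.0]
force: [-1.0, 0.7, 1.0]
opening: 0.0003
clock: 2.12
tool_pos: [0.5931, -0.096, 0.0568]
orientation: [-180.0, 0.0, -180.0]
force: [0.2, -0.2, 2.2]
opening: 0.0004
clock: 2.53
tool_pos: [0.5932, -0.096, 0.0527]
orientation: [-180.0, 0.0, -180.0]
force: [-0.3, -0.0, 4.2]
opening: 0.0005
clock: 2.95
tool_pos: [0.5932, -0.096, 0.0488]
orientation: [-180.0, 0.0, -180.0]
force: [-0.9, -0.3, 7.0]
opening: 0.0001
clock: 3.37
tool_pos: [0.5923, -0.096, 0.0677]
orientation: [180.0, -0.1, 180.0]
force: [0.6, -0.1, -0.5]
opening: 0.0003
```

View pics/w1.png

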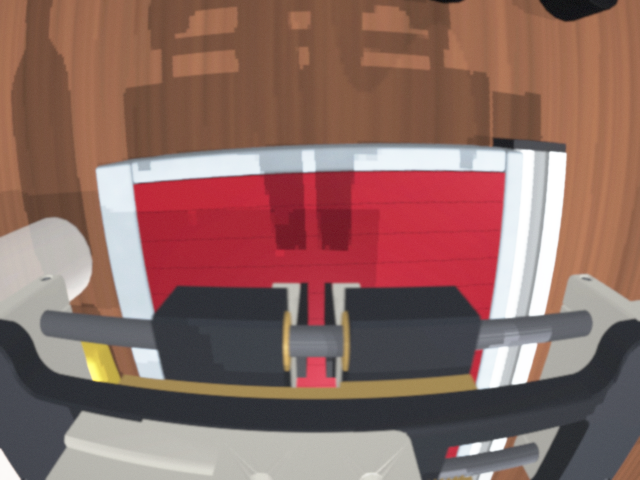

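The wrist view shows the slats running left to right, and the rail and its black stop at right (535,145). At deck y≈-104 the deck gives 10 mm at 7 N, so there is no bearer there. Next is a coarse scan in 32 mm steps.

```bash

python3 -m handwheel '[[[0.006,0.16,0],[0,0,0]],[[0.006,0.16,0],[0,0,0]],[[0.006,0.16,0.03],[0,0,0]],[[0.006,0.16,0.06],[0,0,0]],[[0.006,0.16,0.06],[0,0,0]]]' >/dev/null
python3 -m handwheel '[[[0,0,0],[0,0,0]],[[0,0,0],[0,0,0]],[[0,0,0],[0,0,0]]]' | grep -E 'pos|force'
python3 -m handwheel '[[[0,0,-0.06],[0,0,0]],[[0.006,0.16,-0.06],[0,0,0]],[[0.006,0.16,-0.06],[0,0,0]],[[0.006,0.16,0],[0,0,0]],[[0.006,0.16,0],[0,0,0]]]' >/dev/null
python3 -m handwheel '[[[0,0,0],[0,0,0]],[[0,0,0],[0,0,0]],[[0,0,0],[0,0,0]]]' | grep -E 'pos|force'
python3 -m handwheel '[[[0,0,-0.06],[0,0,0]],[[0.006,0.16,-0.06],[0,0,0]],[[0.006,0.16,-0.06],[0,0,0]],[[0.006,0.16,0],[0,0,0]],[[0.006,0.16,0],[0,0,0]]]' >/dev/null
python3 -m handwheel '[[[0,0,0],[0,0,0]],[[0,0,0],[0,0,0]],[[0,0,0],[0,0,0]]]' | grep -E 'pos|force'
python3 -m handwheel '[[[0,0,-0.06],[0,0,0]],[[0.006,0.16,-0.06],[0,0,0]],[[0.006,0.16,-0.06],[0,0,0]],[[0.006,0.16,0],[0,0,0]],[[0.006,0.16,0],[0,0,0]]]' >/dev/null
python3 -m handwheel '[[[0,0,0],[0,0,0]],[[0,0,0],[0,0,0]],[[0,0,0],[0,0,0]]]' | grep -E 'pos|force'
python3 -m handwheel '[[[0,0,-0.06],[0,0,0]],[[0.006,0.16,-0.06],[0,0,0]],[[0.006,0.16,-0.06],[0,0,0]],[[0.006,0.16,0],[0,0,0]],[[0.006,0.16,0],[0,0,0]]]' >/dev/null
python3 -m handwheel '[[[0,0,0],[0,0,0]],[[0,0,0],[0,0,0]],[[0,0,0],[0,0,0]]]' | grep -E 'pos|force'
python3 -m handwheel '[[[0,0,-0.06],[0,0,0]],[[0.006,0.16,-0.06],[0,0,0]],[[0.006,0.16,-0.06],[0,0,0]],[[0.006,0.16,0],[0,0,0]],[[0.006,0.16,0],[0,0,0]]]' >/dev/null
python3 -m handwheel '[[[0,0,0],[0,0,0]],[[0,0,0],[0,0,0]],[[0,0,0],[0,0,0]]]' | grep -E 'pos|force'
```

```text
tool_pos: [0.5917, -0.0644, 0.0566]
force: [0.1, 1.5, 1.6]
tool_pos: [0.5905, -0.0318, 0.0568]
force: [-0.9, 5.3, 1.1]
tool_pos: [0.5894, 0.0001, 0.057]
force: [-0.5, 5.4, 1.5]
tool_pos: [0.5883, 0.0321, 0.0571]
force: [-0.6, 5.1, 0.9]
tool_pos: [0.587, 0.0641, 0.0571]
force: [-0.8, 5.7, 1.2]
tool_pos: [0.5869, 0.0966, 0.0583]
force: [-0.7, 5.9, 8.9]
```

```bash

python3 -m handwheel '[[[0,0,-0.06],[0,0,0]],[[0,0,-0.06],[0,0,0]],[[-0.005,-0.12,-0.06],[0,0,0]],[[-0.005,-0.12,0],[0,0,0]],[[-0.005,-0.12,0],[0,0,0]]]' >/dev/null
python3 -m handwheel '[[[0,0,0],[0,0,0]],[[0,0,0],[0,0,0]],[[0,0,0],[0,0,0]]]' | grep -E 'pos|force'
python3 -m handwheel '[[[0,0,-0.06],[0,0,0]],[[0,0,-0.06],[0,0,0]],[[0.0015,0.04,-0.06],[0,0,0]],[[0.0015,0.04,0],[0,0,0]],[[0.0015,0.04,0],[0,0,0]]]' >/dev/null
python3 -m handwheel '[[[0,0,0],[0,0,0]],[[0,0,0],[0,0,0]],[[0,0,0],[0,0,0]]]' | grep -E 'pos|force'
python3 -m handwheel '[[[0,0,-0.06],[0,0,0]],[[0,0,-0.06],[0,0,0]],[[0.0015,0.04,-0.06],[0,0,0]],[[0.0015,0.04,0],[0,0,0]],[[0.0015,0.04,0],[0,0,0]]]' >/dev/null
python3 -m handwheel '[[[0,0,0],[0,0,0]],[[0,0,0],[0,0,0]],[[0,0,0],[0,0,0]]]' | grep -E 'pos|force'
python3 -m handwheel '[[[0,0,-0.06],[0,0,0]],[[0,0,-0.06],[0,0,0]],[[0.003,0.08,-0.06],[0,0,0]],[[0.003,0.08,0],[0,0,0]],[[0.003,0.08,0],[0,0,0]]]' >/dev/null
python3 -m handwheel '[[[0,0,0],[0,0,0]],[[0,0,0],[0,0,0]],[[0,0,0],[0,0,0]]]' | grep -E 'pos|force'
python3 -m handwheel '[[[0,0,-0.06],[0,0,0]],[[0,0,-0.06],[0,0,0]],[[0.003,0.08,-0.06],[0,0,0]],[[0.003,0.08,0],[0,0,0]],[[0.003,0.08,0],[0,0,0]]]' >/dev/null
python3 -m handwheel '[[[0,0,0],[0,0,0]],[[0,0,0],[0,0,0]],[[0,0,0],[0,0,0]]]' | grep -E 'pos|force'
python3 -m handwheel '[[[0,0,-0.06],[0,0,0]],[[0,0,-0.06],[0,0,0]],[[0.0015,0.04,-0.06],[0,0,0]],[[0.0015,0.04,0],[0,0,0]],[[0.0015,0.04,0],[0,0,0]]]' >/dev/null
python3 -m handwheel '[[[0,0,0],[0,0,0]],[[0,0,0],[0,0,0]],[[0,0,0],[0,0,0]]]' | grep -E 'pos|force'
python3 -m handwheel '[[[0,0,-0.06],[0,0,0]],[[0,0,-0.06],[0,0,0]],[[0.0015,0.04,-0.06],[0,0,0]],[[0.0015,0.04,0],[0,0,0]],[[0.0015,0.04,0],[0,0,0]]]' >/dev/null
python3 -m handwheel '[[[0,0,0],[0,0,0]],[[0,0,0],[0,0,0]],[[0,0,0],[0,0,0]]]' | grep -E 'pos|force'
```

```text
tool_pos: [0.5866, 0.072, 0.0567]
force: [-0.4, -1.4, 1.3]
tool_pos: [0.5882, 0.0818, 0.058]
force: [-1.0, 2.3, 10.5]
tool_pos: [0.5875, 0.0898, 0.0579]
force: [-3.0, 3.5, 13.6]
tool_pos: [0.587, 0.1064, 0.0579]
force: [-4.3, 6.2, 15.6]
tool_pos: [0.5864, 0.1221, 0.0579]
force: [-4.1, 7.2, 15.6]
tool_pos: [0.585, 0.1287, 0.0561]
force: [1.1, 3.1, 1.7]
tool_pos: [0.5842, 0.1359, 0.0566]
force: [-0.4, -0.1, 0.3]
```

The stiff zone runs from world y≈0.079 to 0.125, so exactly two slats are supported (deck y 80–112). That puts the bearer centre at world y≈0.102, about deck y 0.095. Next is a closer look at the marker.

```bash

python3 -m handwheel '[[[0,0,-0.85],[0,0,0]],[[0,0,-0.85],[0,0,0]],[[0,0,-0.85],[0,0,0]],[[0,0,-0.85],[0,0,0]],[[0,0,-0.85],[0,0,0]]]' -1 >/dev/null
python3 -m handwheel '[[[0.25,0.78,0],[0,0,0]],[[0.25,0.78,0],[0,0,0]],[[0.25,0.78,0],[0,0,0]],[[0.25,0.78,0],[0,0,0]],[[0.25,0.78,0],[0,0,0]]]' >/dev/null
python3 -m handwheel '[[[0.26,0.78,0],[0,0,0]],[[0.26,0.78,0],[0,0,0]],[[0.26,0.78,0],[0,0,0]],[[0.26,0.78,0],[0,0,0]],[[0.26,0.78,0],[0,0,0]]]' >/dev/null
python3 -m handwheel '[[[0,0,0],[0,0,0]],[[0,0,0],[0,0,0]],[[0,0,0],[0,0,0]],[[0,0,0],[0,0,0]],[[0,0,0],[0,0,0]]]'
cat >> h.py <<'E'
def fish(s):
    K=np.array(s["intrinsics"]);z=np.array(s["z_map"]);v,u=np.indices(z.shape)
    a=(u-K[0,2])/K[0,0];b=(v-K[1,2])/K[1,1];r=np.hypot(a,b)+1e-9;t=np.tan(np.minimum(r,1.5))
    P=np.stack([a/r*t*z,b/r*t*z,z],-1);R=cv2.Rodrigues(np.array(s["rvec"]))[0]
    W=(P-np.array(s["tvec"]).ravel())@R;W[z==0]=np.nan
    return W
def marker(s,c0):
    W=fish(s);c=np.array(s["color"]);hsv=cv2.cvtColor(c,cv2.COLOR_RGB2HSV);n=np.hypot(W[...,0]-c0[0],W[...,1]-c0[1])<.08
    out=[]
    for nm,m in(("top",n&(abs(W[...,2]-.1)<.006)&(hsv[...,0]>15)&(hsv[...,0]<38)&(hsv[...,1]>110)),("foot",n&(W[...,2]>.003)&(W[...,2]<.015)&(hsv[...,1]<80)&(hsv[...,2]>90))):
        p=W[m]
        if len(p)>20:
            r=cv2.minAreaRect((p[:,:2]*1000).astype(np.float32));print(nm,len(p),np.median(p[:,2]).round(4),np.round(r[0],1),np.round(r[1],1),round(r[2],1),np.argwhere(m).mean(0).round()[::-1])
E
python3 - <<'E'
from h import *
s=snapshot("wrist");cv2.imwrite("pics/w2.png",s["color"][:,:,::-1]);np.savez("/tmp/w2.npz",**s);marker(s,(.482,.366))
s=snapshot("side");np.savez("/tmp/side2.npz",**s);deck(s)
s=snapshot("scene");deck(s)
E
```

```text
clock: 13.7
tool_pos: [0.4829, 0.447, 0.2269]
orientation: [180.0, 0.0, 179.9]
force: [-0.4, -0.5, -0.2]
opening: 0.0876
top 807 0.1006 [482.2 369.2] [34.3 12.8] 61.9 [316. 131.]
foot 1236 0.0067 [481.3 369.5] [80.7 27.5] 62.2 [316. 131.]
area 6522 rect ((589.0606689453125, -15.917373657226562), (197.56822204589844, 270.3437805175781), 1.9686414003372192)Traceback (most recent call last):
  File "<stdin>", line 3, in <module>
  File "h.py", line 44, in deck
    f=np.polyfit(q[k,b],q[k,a],1);o.append(f[1]);sl.append(f[0]*(1 if a else -1))
    raise TypeError("expected non-empty vector for x")
TypeError: expected non-empty vector for x
```

View pics/w2.png

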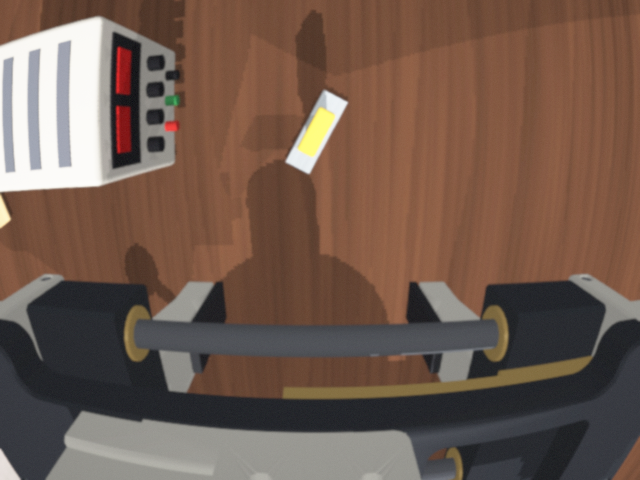

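The wrist view shows the marker at (316,131), clear of the supply on the left. Its centre is at (0.482, 0.369) and its long axis at 62°.

```bash

python3 -m handwheel '[[[0.004,-0.388,0],[0,0,0.0778]],[[0.004,-0.388,0],[0,0,0.0778]],[[0.004,-0.388,0],[0,0,0.0778]],[[0.004,-0.388,0],[0,0,0.0778]],[[0.004,-0.388,0],[0,0,0.0778]]]'
python3 -m handwheel '[[[0,0,0.4],[0,0,0]],[[0,0,0.4],[0,0,0]],[[0,0,0.4],[0,0,0]],[[0,0,0.4],[0,0,0]],[[0,0,0.4],[0,0,0]]]'
python3 - <<'E'
from h import *
s=snapshot("wrist");marker(s,(.482,.369));print(get_obs()["tool_pos"],get_obs()["orientation"])
E
```

```text
clock: 14.22
tool_pos: [0.4819, 0.3695, 0.2272]
orientation: [179.9, 0.0, 151.6]
force: [0.4, 0.2, 0.4]
opening: 0.0874
clock: 14.63
tool_pos: [0.4825, 0.3712, 0.1484]
orientation: [179.9, 0.1, 152.1]
force: [-0.1, -0.1, 0.8]
opening: 0.0878
top 1227 0.1004 [482.2 369. ] [35.8 13.7] 62.9 [313. 271.]
foot 1728 0.0067 [481.6 369.3] [80.4 26. ] 62.0 [316. 208.]
[0.48273747 0.37159942 0.14900911] [1.79833339e+02 6.97608336e-02 1.52105665e+02]
```

```bash

python3 -m handwheel '[[[0,0,0.13],[0,0,0]],[[0,0,0.26],[0,0,0]],[[0,0,0.4],[0,0,0]],[[0,0,0.4],[0,0,0]],[[0,0,0.4],[0,0,0]]]' | grep pos
python3 -m handwheel '[[[0,0,0],[0,0,0]],[[0,0,0],[0,0,0]],[[0,0,0],[0,0,0]],[[0,0,0],[0,0,0]],[[0,0,0],[0,0,0]]]' 1
python3 -m handwheel '[[[0,0,0],[0,0,0]],[[0,0,0],[0,0,0]],[[0,0,0],[0,0,0]],[[0,0,0],[0,0,0]],[[0,0,0],[0,0,0]]]'
python3 -m handwheel '[[[0,0,0],[0,0,0]],[[0,0,0],[0,0,0]],[[0,0,0],[0,0,0]],[[0,0,0],[0,0,0]],[[0,0,0],[0,0,0]]]'
```

```text
tool_pos: [0.4819, 0.3707, 0.0676]
clock: 15.52
tool_pos: [0.4819, 0.3708, 0.0676]
orientation: [179.9, 0.0, 152.0]
force: [0.7, 0.2, 0.1]
opening: 0.0603
clock: 15.93
tool_pos: [0.4816, 0.3704, 0.0665]
orientation: [-180.0, 0.0, 152.0]
force: [0.7, -0.2, -0.1]
opening: 0.0262
clock: 16.35
tool_pos: [0.4815, 0.3703, 0.0664]
orientation: [-180.0, -0.0, 152.0]
force: [0.2, -0.0, -0.9]
opening: 0.0141
```

```bash

python3 -m handwheel '[[[0,0,-0.1],[0,0,0]],[[0,0,-0.2],[0,0,0]],[[0,0,-0.2],[0,0,0]]]' | grep pos
python3 -m handwheel '[[[-0.03,-0.1,0],[0,0,-0.016]],[[-0.06,-0.25,0],[0,0,-0.033]],[[-0.1,-0.4,0],[0,0,-0.05]],[[-0.14,-0.55,0],[0,0,-0.067]],[[-0.177,-0.71,0],[0,0,-0.0836]]]' | grep pos
python3 -m handwheel '[[[0,0,0],[0,0,0]],[[0,0,0],[0,0,0]],[[0,0,0],[0,0,0]],[[0,0,0],[0,0,0]],[[0,0,0],[0,0,0]]]'
python3 - <<'E'
from h import *
for i,n in enumerate(("wrist","side")):
    s=snapshot(n);cv2.imwrite(f"pics/m3{n}.png",s["color"][:,:,::-1]);np.savez(f"/tmp/m3{n}.npz",**s)
s=dict(np.load("/tmp/m3wrist.npz"));W=fish(s)
# rail lips: bright points z~.029 in front of deck; and marker foot
c=s["color"].astype(int)
m=(abs(W[...,2]-.029)<.004)&(W[...,1]<.19)&(W[...,0]>.41)&(W[...,0]<.50)
for y in np.arange(.02,.18,.02):
    k=m&(abs(W[...,1]-y)<.003); p=W[k]
    if len(p): x=np.sort(p[:,0]); g=np.diff(x);j=g.argmax(); print(round(y,3),len(p),x[0].round(4),x[-1].round(4),"slot",x[j].round(4),x[j+1].round(4))
E
```

```text
tool_pos: [0.4831, 0.372, 0.1103]
tool_pos: [0.4457, 0.2272, 0.1062]
clock: 17.43
tool_pos: [0.4464, 0.2292, 0.1064]
orientation: [180.0, 0.0, -177.9]
force: [-0.6, -0.0, -1.2]
opening: 0.014
0.08 411 0.4314 0.4731 slot 0.444 0.458
0.1 441 0.4303 0.4725 slot 0.4439 0.4578
0.12 686 0.4296 0.4997 slot 0.4427 0.457
0.14 475 0.4293 0.4711 slot 0.4419 0.4559
0.16 467 0.4284 0.4703 slot 0.4418 0.4558
```

View pics/m3wrist.png

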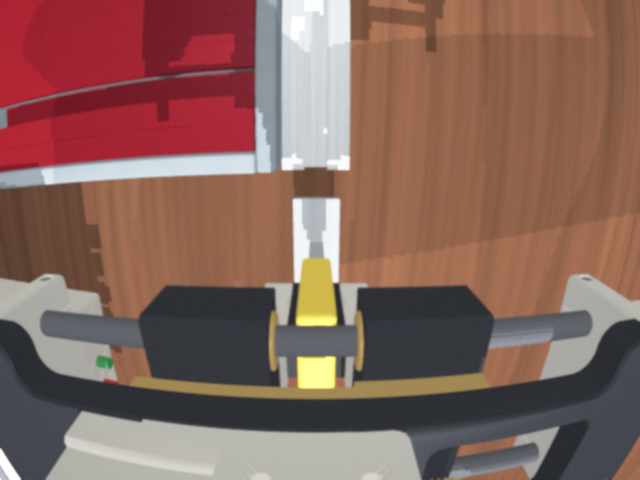

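The wrist view shows the marker foot at (316,240), lined up with the rail slot whose mouth is at (316,165). The measured slot centre line at this y is x≈0.447 and the TCP is at 0.4464. I'll lower it and slide in.

```bash

python3 -m handwheel '[[[0,0,0.06],[0,0,0]],[[0,0,0.127],[0,0,0]],[[0,0,0.127],[0,0,0]],[[0,0,0.127],[0,0,0]],[[0,0,0.127],[0,0,0]]]' | grep -E 'pos|force'
python3 -m handwheel '[[[0,-0.05,0],[0,0,0]],[[0,-0.1,0],[0,0,0]],[[0,-0.15,0],[0,0,0]],[[0,-0.2,0],[0,0,0]],[[0,-0.2,0],[0,0,0]]]' | grep -E 'pos|force|ori'
python3 -m handwheel '[[[0,0,0],[0,0,0]],[[0,0,0],[0,0,0]],[[0,0,0],[0,0,0]]]' | grep -E 'pos|force|ori'
```

```text
tool_pos: [0.4464, 0.2287, 0.0815]
force: [0.1, -0.7, -0.4]
tool_pos: [0.4472, 0.1862, 0.0813]
orientation: [-180.0, -0.0, -178.0]
force: [0.0, -0.9, -1.1]
tool_pos: [0.4478, 0.1886, 0.0813]
orientation: [180.0, 0.0, -177.9]
force: [0.2, 0.4, -2.2]
```

Entered without contact. I'll go on to the target, y≈0.098.

```bash

python3 -m handwheel '[[[0,-0.06,0],[0,0,0]],[[0,-0.12,0],[0,0,0]],[[0,-0.18,0],[0,0,0]],[[0,-0.24,0],[0,0,0]],[[0,-0.3,0],[0,0,0]]]' | grep -E 'pos|force|ori'
python3 -m handwheel '[[[0,-0.05,0],[0,0,0]],[[0,-0.1,0],[0,0,0]],[[0,-0.15,0],[0,0,0]],[[0,-0.152,0],[0,0,0]],[[0,-0.152,0],[0,0,0]]]' | grep -E 'pos|force|ori'
python3 -m handwheel '[[[0,0,0],[0,0,0]],[[0,0,0],[0,0,0]],[[0,0,0],[0,0,0]],[[0,0,0],[0,0,0]],[[0,0,0],[0,0,0]]]' | grep -E 'pos|force|ori'
python3 - <<'E'
from h import *
s=snapshot("side");cv2.imwrite("pics/m4side.png",s["color"][150:350,130:450][::1,:,::-1].repeat(2,0).repeat(2,1))
E
```

```text
tool_pos: [0.4496, 0.127, 0.0811]
orientation: [-180.0, -0.0, -177.9]
force: [-0.1, -1.3, -0.9]
tool_pos: [0.451, 0.0974, 0.0812]
orientation: [180.0, 0.0, -178.0]
force: [-0.3, 0.8, -1.0]
tool_pos: [0.4509, 0.0984, 0.0811]
orientation: [-180.0, -0.0, -177.9]
force: [-0.6, 0.4, -0.8]
```

View pics/m4side.png

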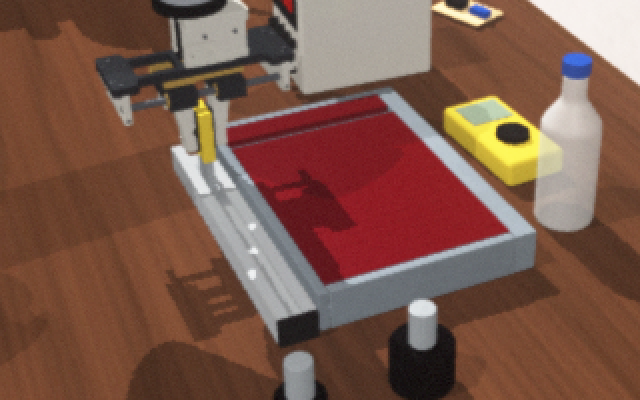

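The marker stands in the rail at (205,140). A line across the slats at (310,122) suggests a height step, so I'll check that while releasing the marker.

```bash

python3 -m handwheel '[[[0,0,0.06],[0,0,0]],[[0,0,0.072],[0,0,0]],[[0,0,0.072],[0,0,0]],[[0,0,0.072],[0,0,0]],[[0,0,0.072],[0,0,0]]]' | grep -E 'pos|force'
python3 -m handwheel '[[[0,0,0],[0,0,0]],[[0,0,0],[0,0,0]],[[0,0,0],[0,0,0]],[[0,0,0],[0,0,0]],[[0,0,0],[0,0,0]]]' -0.4
python3 -m handwheel '[[[0,0,-0.2],[0,0,0]],[[0,0,-0.4],[0,0,0]],[[0,0,-0.6],[0,0,0]],[[0,0,-0.7],[0,0,0]],[[0,0,-0.7],[0,0,0]]]' | grep -E 'pos|force|open'
python3 - <<'E'
from h import *
def prof(W,c,nm):
    c0=np.array([.5887,.0074]);th=np.deg2rad(2.0);ex=np.array([np.cos(th),np.sin(th)]);ey=np.array([-ex[1],ex[0]])
    q=W[...,:2]-c0;X=q@ex;Y=q@ey
    c=c.astype(int);red=(c[...,0]>2*c[...,1])&(abs(X)<.09)
    print(nm,[(int(y*1000),int(k.sum()),float(np.nanmedian(W[k][:,2]*1000).round(1))) for y in np.arange(-.152,.16,.016) for k in [red&(abs(Y-y)<.006)] if k.sum()>30])
s=dict(np.load("/tmp/m3wrist.npz"));prof(fish(s),s["color"],"w3")
s=dict(np.load("/tmp/side0.npz"));prof(cloud(s),s["color"],"side0")
s=snapshot("side");prof(cloud(s),s["color"],"side now")
s=snapshot("wrist");cv2.imwrite("pics/w5.png",s["color"][:,:,::-1]);W=fish(s);prof(W,s["color"],"wrist now")
hsv=cv2.cvtColor(s["color"],cv2.COLOR_RGB2HSV)
m=(abs(W[...,2]-.112)<.007)&(hsv[...,0]>15)&(hsv[...,0]<38)&(hsv[...,1]>110)&(np.hypot(W[...,0]-.451,W[...,1]-.098)<.05)
if m.sum()>20: print("marker top",m.sum(),np.median(W[m][:,2]),cv2.minAreaRect((W[m][:,:2]*1000).astype(np.float32)))
E
```

```text
tool_pos: [0.4519, 0.0986, 0.0689]
force: [-7.4, -1.1, 24.4]
clock: 20.75
tool_pos: [0.4508, 0.0981, 0.0666]
orientation: [-180.0, -0.0, -177.9]
force: [-0.3, -0.7, -0.1]
opening: 0.0416
tool_pos: [0.4533, 0.0993, 0.2119]
force: [0.6, 0.4, -0.6]
opening: 0.0613
w3 [(39, 498, 45.6), (55, 1654, 45.6), (71, 3828, 45.6), (87, 4195, 45.6), (103, 4351, 45.6), (119, 4063, 31.4), (135, 4480, 45.6), (151, 4463, 45.6)]
side0 [(-152, 318, 45.5), (-136, 319, 45.7), (-120, 319, 45.8), (-104, 303, 45.7), (-88, 307, 45.7), (-72, 275, 45.7), (-56, 275, 45.5), (-40, 265, 45.7), (-24, 266, 45.7), (-8, 259, 45.7), (7, 242, 45.7), (23, 247, 45.4), (39, 225, 45.4), (55, 223, 45.8), (71, 225, 45.7), (87, 220, 45.7), (103, 212, 45.7), (119, 210, 45.7), (135, 194, 45.7), (151, 163, 45.8)]
side now [(-152, 330, 45.7), (-136, 329, 45.5), (-120, 318, 45.8), (-104, 298, 45.7), (-88, 290, 45.5), (-72, 296, 45.5), (-56, 274, 45.6), (-40, 261, 45.5), (-24, 268, 45.7), (-8, 238, 45.7), (7, 253, 45.5), (23, 245, 45.6), (39, 236, 45.7), (55, 226, 45.8), (71, 217, 45.6), (87, 202, 45.6), (103, 207, 45.5), (119, 45, 43.7), (135, 225, 45.2), (151, 191, 45.3)]
wrist now [(-120, 306, 45.6), (-104, 1282, 45.6), (-88, 2253, 45.7), (-72, 2335, 45.6), (-56, 2376, 45.7), (-40, 2442, 45.6), (-24, 2466, 45.6), (-8, 2487, 45.6), (7, 2495, 45.6), (23, 2476, 45.6), (39, 2460, 45.6), (55, 2427, 45.5), (71, 2351, 45.6), (87, 2300, 45.5), (103, 2203, 45.5), (119, 1723, 31.3), (135, 2089, 45.4), (151, 1674, 45.4)]
marker top 909 0.11244951695829343 ((451.0771484375, 97.56727600097656), (12.283734321594238, 34.436988830566406), 2.4770007133483887)
```

View pics/w5.png

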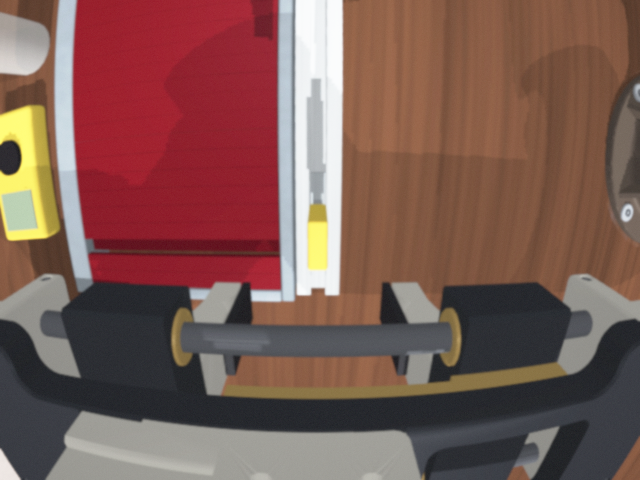

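The marker is standing in the rail at (317,237), top at z 0.112, world (0.451, 0.0976), deck y≈0.095. One slat at deck y 112–128 stayed down about 14 mm after probing, probably caught beside or under the bearer edge. The supported pair at 80–112 is level. Next are the masses.

```bash

python3 -m handwheel '[[[-0.02,-0.8,0],[0,0,0]],[[-0.02,-0.8,0],[0,0,0]],[[-0.02,-0.8,0],[0,0,0]],[[-0.02,-0.8,0],[0,0,0]],[[-0.02,-0.8,0],[0,0,0]]]' 0 >/dev/null
python3 -m handwheel '[[[-0.02,-0.8,0],[0,0,0]],[[-0.02,-0.8,0],[0,0,0]],[[-0.02,-0.8,0],[0,0,0]],[[-0.02,-0.8,0],[0,0,0]],[[-0.02,-0.8,0],[0,0,0]]]' >/dev/null
python3 -m handwheel '[[[0,0,0],[0,0,0]],[[0,0,0],[0,0,0]],[[0,0,0],[0,0,0]],[[0,0,0],[0,0,0]],[[0,0,0],[0,0,0]]]'
cat >> h.py <<'E'
def wmass(s,z0=0.,reg=None):
    "black cylinder tops (z0+.045) and knob tops (z0+.083) in the wrist view"
    W=fish(s);c=np.array(s["color"]).astype(int);x,y,z=W[...,0],W[...,1],W[...,2]
    m=(abs(z-z0-.083)<.005)&(c.max(2)>70)&(c.max(2)-c.min(2)<40)
    if reg: m&=(x>reg[0])&(x<reg[1])&(y>reg[2])&(y<reg[3])
    n,l,st,ce=cv2.connectedComponentsWithStats(m.astype(np.uint8))
    for i in range(1,n):
        if st[i,4]<60: continue
        (kx,ky),kr=cv2.minEnclosingCircle((W[l==i][:,:2]*1000).astype(np.float32))
        b=(abs(z-z0-.045)<.006)&(c.max(2)<70)&(np.hypot(x-kx/1e3,y-ky/1e3)<.045)
        r="" 
        if b.sum()>30: q=W[b][:,:2]*1000;r=(np.percentile(np.hypot(q[:,0]-kx,q[:,1]-ky),95).round(1),int(b.sum()))
        print("knob",ce[i].round(),"c",round(kx,1),round(ky,1),"r",round(kr,1),"z",np.median(W[l==i][:,2]).round(4),"body r",r)
E
python3 - <<'E'
from h import *
s=snapshot("wrist");cv2.imwrite("pics/w6.png",s["color"][:,:,::-1]);wmass(s)
s=snapshot("side")
for m in masses(s): print(m)
E
```

```text
clock: 22.52
tool_pos: [0.4707, -0.2204, 0.2068]
orientation: [180.0, 0.0, -177.8]
force: [0.3, 0.6, 0.1]
opening: 0.0438
knob [386.  17.] c 425.2 -388.1 r 12.7 z 0.0837 body r (np.float64(29.2), 2242)
knob [385. 147.] c 421.6 -289.3 r 12.8 z 0.0837 body r (np.float64(22.4), 1000)
knob [221. 170.] c 542.2 -268.4 r 12.6 z 0.0835 body r (np.float64(28.7), 2387)
(array([279., 313.]), np.int32(201), array([ 0.4603, -0.1765]), np.float64(11.4), np.float64(0.0309), array([ 0.441, -0.181]), array([ 0.479, -0.171]))
(array([341., 332.]), np.int32(905), array([ 0.5438, -0.2685]), np.float64(28.7), np.float64(0.0475), array([ 0.514, -0.298]), array([ 0.572, -0.24 ]))
(array([281., 359.]), np.int32(638), array([ 0.4232, -0.2902]), np.float64(21.8), np.float64(0.0473), array([ 0.401, -0.314]), array([ 0.445, -0.274]))
(array([304., 400.]), np.int32(1203), array([ 0.4265, -0.3886]), np.float64(29.2), np.float64(0.0475), array([ 0.397, -0.42 ]), array([ 0.455, -0.36 ]))
```

View pics/w6.png

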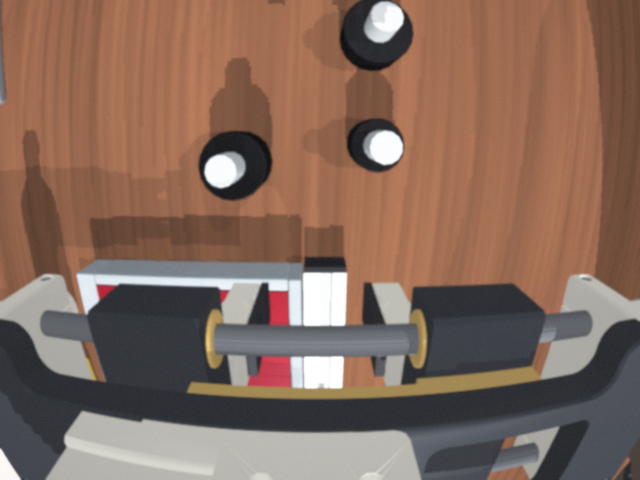

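The wrist view shows the slim mass at (376,146) and wide masses at (236,165) and (376,35). The first wide was knocked and is now at (0.542, -0.268). I'll grasp that one.

```bash

python3 -m handwheel '[[[-0.348,-0.253,0],[0,0,0]],[[-0.348,-0.253,0],[0,0,0]],[[-0.348,-0.253,0],[0,0,0]],[[-0.348,-0.253,0],[0,0,0]],[[-0.348,-0.253,0],[0,0,0]]]' >/dev/null
python3 -m handwheel '[[[0,0,0.15],[0,0,0]],[[0,0,0.3],[0,0,0]],[[0,0,0.35],[0,0,0]],[[0,0,0.35],[0,0,0]],[[0,0,0.35],[0,0,0]]]'
python3 - <<'E'
from h import *
s=snapshot("wrist");wmass(s)
E
```

```text
clock: 23.45
tool_pos: [0.5419, -0.2693, 0.1377]
orientation: [-180.0, -0.0, -177.9]
force: [0.3, -0.4, 0.8]
opening: 0.0439
knob [519.  81.] c 425.9 -388.4 r 13.1 z 0.0837 body r (np.float64(29.1), 3191)
knob [507. 241.] c 422.4 -289.5 r 12.5 z 0.0836 body r (np.float64(22.5), 1411)
knob [313. 269.] c 542.9 -268.3 r 12.5 z 0.0835 body r (np.float64(28.9), 3504)
```

```bash

python3 -m handwheel '[[[-0.003,0.004,0.13],[0,0,0]],[[-0.003,0.004,0.26],[0,0,0]],[[-0.003,0.004,0.36],[0,0,0]],[[-0.003,0.004,0.373],[0,0,0]],[[-0.003,0.004,0.373],[0,0,0]]]' | grep -E 'pos|force'
python3 -m handwheel '[[[0,0,0],[0,0,0]],[[0,0,0],[0,0,0]],[[0,0,0],[0,0,0]],[[0,0,0],[0,0,0]],[[0,0,0],[0,0,0]]]' 1 >/dev/null
python3 -m handwheel '[[[0,0,0],[0,0,0]],[[0,0,0],[0,0,0]],[[0,0,0],[0,0,0]],[[0,0,0],[0,0,0]],[[0,0,0],[0,0,0]]]'
python3 -m handwheel '[[[0,0,-0.05],[0,0,0]],[[0,0,-0.15],[0,0,0]],[[0,0,-0.3],[0,0,0]],[[0,0,-0.45],[0,0,0]],[[0,0,-0.45],[0,0,0]]]' 
python3 -m handwheel '[[[0,0,0],[0,0,0]],[[0,0,0],[0,0,0]],[[0,0,0],[0,0,0]],[[0,0,0],[0,0,0]]]'
```

```text
tool_pos: [0.5428, -0.2687, 0.0628]
force: [-0.2, 0.6, 1.1]
clock: 24.75
tool_pos: [0.5436, -0.2688, 0.0636]
orientation: [-180.0, 0.1, -177.9]
force: [-0.2, 1.3, 6.9]
opening: 0.0245
clock: 25.17
tool_pos: [0.5449, -0.2696, 0.1582]
orientation: [-179.8, 0.4, -177.9]
force: [2.9, -0.6, -6.4]
opening: 0.0245
clock: 25.5
tool_pos: [0.5412, -0.2683, 0.1503]
orientation: [179.9, -0.2, -177.9]
force: [0.5, 0.1, -7.5]
opening: 0.0239
```

```bash

python3 -m handwheel '[[[-0.02,0.07,0],[0,0,0]],[[-0.045,0.17,0],[0,0,0]],[[-0.07,0.27,0],[0,0,0]],[[-0.095,0.37,0],[0,0,0]],[[-0.122,0.462,0],[0,0,0]]]' >/dev/null
python3 -m handwheel '[[[-0.025,0.095,0],[0,0,0]],[[-0.05,0.19,0],[0,0,0]],[[-0.075,0.28,0],[0,0,0]],[[-0.1,0.37,0],[0,0,0]],[[-0.123,0.462,0],[0,0,0]]]' |grep pos
python3 -m handwheel '[[[-0.025,0.095,0],[0,0,0]],[[-0.05,0.19,0],[0,0,0]],[[-0.075,0.28,0],[0,0,0]],[[-0.1,0.37,0],[0,0,0]],[[-0.123,0.462,0],[0,0,0]]]' >/dev/null
python3 -m handwheel '[[[-0.025,0.095,0],[0,0,0]],[[-0.05,0.19,0],[0,0,0]],[[-0.075,0.28,0],[0,0,0]],[[-0.1,0.37,0],[0,0,0]],[[-0.122,0.462,0],[0,0,0]]]' >/dev/null
python3 -m handwheel '[[[0,0,0],[0,0,0]],[[0,0,0],[0,0,0]],[[0,0,0],[0,0,0]],[[0,0,0],[0,0,0]],[[0,0,0],[0,0,0]]]'
python3 - <<'E'
from h import *
s=snapshot("side");deck(s) if 0 else None
cv2.imwrite("pics/s7.png",s["color"][120:320,150:470][:,:,::-1].repeat(2,0).repeat(2,1))
s=snapshot("wrist");cv2.imwrite("pics/w7.png",s["color"][:,:,::-1]);wmass(s,.087)
E
```

```text
tool_pos: [0.5842, -0.0813, 0.1509]
clock: 27.58
tool_pos: [0.6268, 0.1037, 0.1521]
orientation: [-180.0, -0.0, -178.0]
force: [0.2, -0.7, -7.0]
opening: 0.0242
knob [265. 311.] c 646.1 93.9 r 3.9 z 0.1706 body r (np.float64(41.0), 4077)
knob [316. 317.] c 626.4 100.9 r 11.7 z 0.1711 body r (np.float64(26.9), 4127)
knob [366. 311.] c 607.1 93.1 r 4.1 z 0.1706 body r (np.float64(40.9), 4076)
knob [316. 359.] c 626.0 113.2 r 7.7 z 0.1719 body r (np.float64(37.7), 4127)
```

View pics/s7.png

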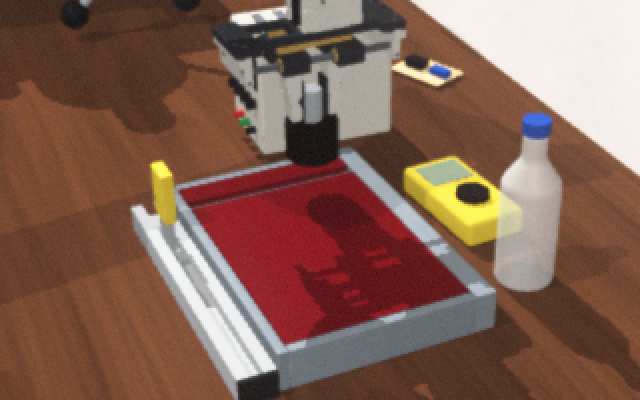

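The mass is held upright above the deck at (312,130) and the marker is standing. Lowering.

```bash

python3 -m handwheel '[[[0,0.002,0.05],[0,0,0]],[[0,0.002,0.1],[0,0,0]],[[0,0.002,0.15],[0,0,0]],[[0,0.002,0.19],[0,0,0]],[[0,0.002,0.205],[0,0,0]]]' | grep -E 'pos|force'
python3 -m handwheel '[[[0,0,0.005],[0,0,0]],[[0,0,0.01],[0,0,0]],[[0,0,0.015],[0,0,0]],[[0,0,0.015],[0,0,0]],[[0,0,0.015],[0,0,0]]]' | grep -E 'pos|force'
python3 -m handwheel '[[[0,0,0.002],[0,0,0]],[[0,0,0.005],[0,0,0]],[[0,0,0.005],[0,0,0]],[[0,0,0.005],[0,0,0]],[[0,0,0.005],[0,0,0]]]' | grep -E 'pos|force'
```

```text
tool_pos: [0.6257, 0.1042, 0.1086]
force: [0.3, -0.3, -7.7]
tool_pos: [0.6273, 0.1048, 0.1086]
force: [0.5, 0.2, -6.4]
tool_pos: [0.6273, 0.1048, 0.1079]
force: [-1.8, 1.5, -0.2]
```

```bash

python3 -m handwheel '[[[0,0,0],[0,0,0]],[[0,0,0],[0,0,0]],[[0,0,0],[0,0,0]],[[0,0,0],[0,0,0]],[[0,0,0],[0,0,0]]]' 0 | grep -E 'open|force'
python3 -m handwheel '[[[0,0,-0.1],[0,0,0]],[[0,0,-0.3],[0,0,0]],[[0,0,-0.45],[0,0,0]],[[0,0,-0.45],[0,0,0]],[[0,0,-0.45],[0,0,0]]]' | grep -E 'pos'
python3 -m handwheel '[[[0,-0.6,0],[0,0,0]],[[0,-0.6,0],[0,0,0]],[[0,-0.6,0],[0,0,0]],[[0,-0.6,0],[0,0,0]],[[0,-0.6,0],[0,0,0]]]' >/dev/null
python3 -m handwheel '[[[0,0,0],[0,0,0]],[[0,0,0],[0,0,0]],[[0,0,0],[0,0,0]]]' | grep pos
python3 - <<'E'
from h import *
s=snapshot("side");cv2.imwrite("pics/s8.png",s["color"][120:320,150:470][:,:,::-1].repeat(2,0).repeat(2,1))
for m in masses(s): print(m)
E
```

```text
force: [0.5, 0.4, -0.5]
opening: 0.0433
tool_pos: [0.6282, 0.1052, 0.1998]
tool_pos: [0.6313, -0.0142, 0.1968]
(array([306., 207.]), np.int32(587), array([0.6277, 0.1058]), np.float64(29.3), np.float64(0.0919), array([0.598, 0.075]), array([0.655, 0.129]))
(array([279., 313.]), np.int32(196), array([ 0.4601, -0.1709]), np.float64(12.2), np.float64(0.0307), array([ 0.441, -0.178]), array([ 0.48 , -0.171]))
(array([281., 359.]), np.int32(634), array([ 0.4232, -0.29  ]), np.float64(21.8), np.float64(0.0471), array([ 0.4  , -0.313]), array([ 0.444, -0.272]))
(array([304., 400.]), np.int32(1204), array([ 0.4266, -0.3885]), np.float64(29.3), np.float64(0.0475), array([ 0.397, -0.419]), array([ 0.455, -0.362]))
```

View pics/s8.png

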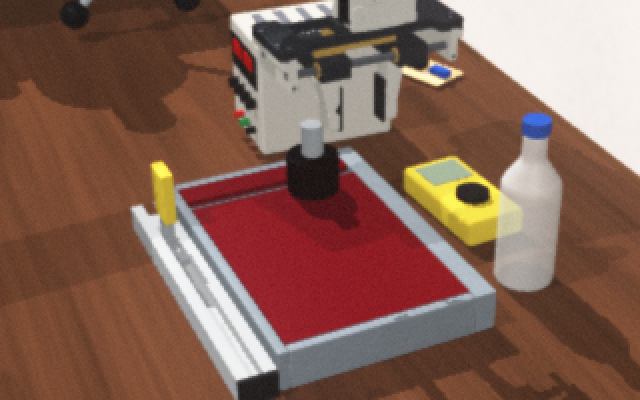

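Mass 1 stands upright at (312,165). Its top is 44.4 mm above bench level, so it has not sunk. Next is the second wide, at (0.426, -0.388).

```bash

python3 -m handwheel '[[[0.365,-0.611,0],[0,0,0]],[[0.365,-0.611,0],[0,0,0]],[[0.365,-0.611,0],[0,0,0]],[[0.365,-0.611,0],[0,0,0]],[[0.365,-0.611,0],[0,0,0]]]' >/dev/null
python3 -m handwheel '[[[0.365,-0.611,0],[0,0,0]],[[0.365,-0.611,0],[0,0,0]],[[0.365,-0.611,0],[0,0,0]],[[0.365,-0.611,0],[0,0,0]],[[0.365,-0.611,0],[0,0,0]]]' >/dev/null
python3 -m handwheel '[[[0.365,-0.611,0],[0,0,0]],[[0.365,-0.611,0],[0,0,0]],[[0.365,-0.611,0],[0,0,0]],[[0.365,-0.611,0],[0,0,0]],[[0.365,-0.611,0],[0,0,0]]]' >/dev/null
python3 -m handwheel '[[[0,0,0.15],[0,0,0]],[[0,0,0.3],[0,0,0]],[[0,0,0.3],[0,0,0]],[[0,0,0.3],[0,0,0]],[[0,0,0.3],[0,0,0]]]'
python3 -m handwheel '[[[0,0,0],[0,0,0]],[[0,0,0],[0,0,0]],[[0,0,0],[0,0,0]]]' | grep pos
python3 - <<'E'
from h import *
s=snapshot("wrist");wmass(s)
E
```

```text
clock: 32.15
tool_pos: [0.4273, -0.3894, 0.1385]
orientation: [-179.9, 0.0, -177.8]
force: [0.9, 0.9, -0.9]
opening: 0.0436
tool_pos: [0.4267, -0.3897, 0.1385]
knob [317. 269.] c 425.4 -388.8 r 12.5 z 0.0835 body r (np.float64(29.0), 3507)
```

```bash

python3 -m handwheel '[[[0.005,0.005,0.13],[0,0,0]],[[0.005,0.005,0.26],[0,0,0]],[[0.005,0.005,0.36],[0,0,0]],[[0.005,0.005,0.376],[0,0,0]],[[0.005,0.005,0.376],[0,0,0]]]' | grep -E 'pos|force'
python3 -m handwheel '[[[0,0,0],[0,0,0]],[[0,0,0],[0,0,0]],[[0,0,0],[0,0,0]],[[0,0,0],[0,0,0]],[[0,0,0],[0,0,0]]]' 1 >/dev/null
python3 -m handwheel '[[[0,0,0],[0,0,0]],[[0,0,0],[0,0,0]],[[0,0,0],[0,0,0]],[[0,0,0],[0,0,0]],[[0,0,0],[0,0,0]]]'
python3 -m handwheel '[[[0,0,-0.05],[0,0,0]],[[0,0,-0.15],[0,0,0]],[[0,0,-0.3],[0,0,0]],[[0,0,-0.45],[0,0,0]],[[0,0,-0.6],[0,0,0]]]' 
python3 -m handwheel '[[[0,0,-0.1],[0,0,0]],[[0,0,-0.1],[0,0,0]],[[0,0,-0.1],[0,0,0]],[[0,0,-0.1],[0,0,0]]]'
```

```text
tool_pos: [0.4242, -0.3884, 0.0614]
force: [0.4, -0.3, 0.9]
clock: 33.7
tool_pos: [0.4259, -0.389, 0.0631]
orientation: [-179.9, 0.1, -177.9]
force: [0.7, 1.2, 6.5]
opening: 0.0244
clock: 34.12
tool_pos: [0.423, -0.3875, 0.1819]
orientation: [179.8, -0.2, -178.0]
force: [1.4, -0.3, -10.1]
opening: 0.0243
clock: 34.45
tool_pos: [0.4232, -0.3874, 0.1994]
orientation: [179.8, -0.2, -178.0]
force: [0.7, 0.5, -9.6]
opening: 0.0245
```

```bash

python3 -m handwheel '[[[-0.02,0.07,0],[0,0,0]],[[-0.05,0.17,0],[0,0,0]],[[-0.08,0.28,0],[0,0,0]],[[-0.11,0.38,0],[0,0,0]],[[-0.136,0.486,0],[0,0,0]]]' >/dev/null
python3 -m handwheel '[[[-0.027,0.1,0],[0,0,0]],[[-0.055,0.2,0],[0,0,0]],[[-0.08,0.29,0],[0,0,0]],[[-0.11,0.39,0],[0,0,0]],[[-0.136,0.486,0],[0,0,0]]]' >/dev/null
python3 -m handwheel '[[[-0.027,0.1,0],[0,0,0]],[[-0.055,0.2,0],[0,0,0]],[[-0.08,0.29,0],[0,0,0]],[[-0.11,0.39,0],[0,0,0]],[[-0.136,0.486,0],[0,0,0]]]' >/dev/null
python3 -m handwheel '[[[-0.027,0.1,0],[0,0,0]],[[-0.055,0.2,0],[0,0,0]],[[-0.08,0.29,0],[0,0,0]],[[-0.11,0.39,0],[0,0,0]],[[-0.136,0.486,0],[0,0,0]]]' >/dev/null
python3 -m handwheel '[[[-0.027,0.1,0],[0,0,0]],[[-0.055,0.2,0],[0,0,0]],[[-0.08,0.29,0],[0,0,0]],[[-0.11,0.39,0],[0,0,0]],[[-0.136,0.486,0],[0,0,0]]]' >/dev/null
python3 -m handwheel '[[[0,0,0],[0,0,0]],[[0,0,0],[0,0,0]],[[0,0,0],[0,0,0]],[[0,0,0],[0,0,0]],[[0,0,0],[0,0,0]]]'
```

```text
clock: 36.95
tool_pos: [0.5425, 0.1012, 0.2013]
orientation: [-180.0, -0.1, -178.0]
force: [0.1, -0.1, -8.8]
opening: 0.0246
```

```bash

python3 -m handwheel '[[[-0.002,0.003,0.07],[0,0,0]],[[-0.002,0.003,0.17],[0,0,0]],[[-0.002,0.003,0.27],[0,0,0]],[[-0.002,0.003,0.36],[0,0,0]],[[-0.002,0.003,0.4],[0,0,0]]]' | grep -E 'pos|force'
python3 -m handwheel '[[[0,0,0.02],[0,0,0]],[[0,0,0.04],[0,0,0]],[[0,0,0.05],[0,0,0]],[[0,0,0.055],[0,0,0]],[[0,0,0.055],[0,0,0]]]' | grep -E 'pos|force'
python3 -m handwheel '[[[0,0,0.005],[0,0,0]],[[0,0,0.01],[0,0,0]],[[0,0,0.01],[0,0,0]],[[0,0,0.01],[0,0,0]],[[0,0,0.01],[0,0,0]]]' | grep -E 'pos|force'
```

```text
tool_pos: [0.5419, 0.1014, 0.1196]
force: [-0.2, -0.1, -8.9]
tool_pos: [0.5438, 0.1028, 0.1116]
force: [-0.2, -0.2, -8.6]
tool_pos: [0.5435, 0.1027, 0.1091]
force: [-0.7, -1.1, -8.2]
```

```bash

python3 -m handwheel '[[[0,-0.003,0.004],[0,0,0]],[[0,-0.003,0.008],[0,0,0]],[[0,-0.003,0.008],[0,0,0]],[[0,-0.003,0.008],[0,0,0]],[[0,-0.003,0.008],[0,0,0]]]' | grep -E 'pos|force'
python3 -m handwheel '[[[0,0,0.003],[0,0,0]],[[0,0,0.003],[0,0,0]],[[0,0,0.003],[0,0,0]],[[0,0,0.003],[0,0,0]],[[0,0,0.003],[0,0,0]]]' | grep -E 'pos|force'
```

```text
tool_pos: [0.5435, 0.1021, 0.1075]
force: [-0.6, -0.1, -6.6]
tool_pos: [0.5436, 0.1021, 0.1071]
force: [-2.4, 1.2, 0.4]
```

Weight taken at the expected height. I'll release, retreat and check.

```bash

python3 -m handwheel '[[[0,0,0],[0,0,0]],[[0,0,0],[0,0,0]],[[0,0,0],[0,0,0]],[[0,0,0],[0,0,0]],[[0,0,0],[0,0,0]]]' 0 | grep -E 'open|force'
python3 -m handwheel '[[[0,0,-0.1],[0,0,0]],[[0,0,-0.3],[0,0,0]],[[0,0,-0.5],[0,0,0]],[[0,0,-0.7],[0,0,0]],[[0,0,-0.7],[0,0,0]]]' | grep -E 'pos'
python3 -m handwheel '[[[0.1,0.45,0],[0,0,0]],[[0.1,0.45,0],[0,0,0]],[[0.1,0.45,0],[0,0,0]],[[0.1,0.45,0],[0,0,0]],[[0.1,0.45,0],[0,0,0]]]' >/dev/null
python3 -m handwheel '[[[0,0,0],[0,0,0]],[[0,0,0],[0,0,0]],[[0,0,0],[0,0,0]],[[0,0,0],[0,0,0]],[[0,0,0],[0,0,0]]]' | grep -E 'clock|pos'
python3 - <<'E'
from h import *
s=snapshot("side")
for m in masses(s): print(m)
cv2.imwrite("pics/s9.png",s["color"][120:440,150:470][:,:,::-1])
s=snapshot("wrist");cv2.imwrite("pics/w9.png",s["color"][:,:,::-1]);W=fish(s);wmass(s,.0445,(.45,.72,.0,.2))
hsv=cv2.cvtColor(s["color"],cv2.COLOR_RGB2HSV)
m=(abs(W[...,2]-.112)<.007)&(hsv[...,0]>15)&(hsv[...,0]<38)&(hsv[...,1]>110)&(np.hypot(W[...,0]-.451,W[...,1]-.098)<.05)
if m.sum()>20: print("marker top",m.sum(),np.median(W[m][:,2]),cv2.minAreaRect((W[m][:,:2]*1000).astype(np.float32)))
E
```

```text
force: [-0.2, 0.5, 0.7]
opening: 0.0436
tool_pos: [0.5473, 0.103, 0.2557]
clock: 40.7
tool_pos: [0.5203, 0.1907, 0.2468]
(array([306., 207.]), np.int32(592), array([0.6265, 0.103 ]), np.float64(26.9), np.float64(0.0911), array([0.598, 0.075]), array([0.656, 0.129]))
(array([272., 215.]), np.int32(618), array([0.5432, 0.1009]), np.float64(27.4), np.float64(0.0914), array([0.515, 0.071]), array([0.572, 0.125]))
(array([279., 313.]), np.int32(215), array([ 0.4601, -0.1705]), np.float64(12.2), np.float64(0.0309), array([ 0.443, -0.178]), array([ 0.479, -0.17 ]))
(array([281., 359.]), np.int32(648), array([ 0.4231, -0.29  ]), np.float64(22.0), np.float64(0.0474), array([ 0.4  , -0.314]), array([ 0.444, -0.272]))
knob [288. 117.] c 542.4 103.3 r 12.5 z 0.1274 body r (np.float64(28.5), 2881)
knob [176. 122.] c 625.9 105.8 r 12.6 z 0.1272 body r (np.float64(29.1), 2273)
marker top 859 0.11254377003424075 ((451.3359680175781, 98.50178527832031), (14.67917537689209, 35.66431427001953), 2.379197835922241)
```

View pics/w9.png

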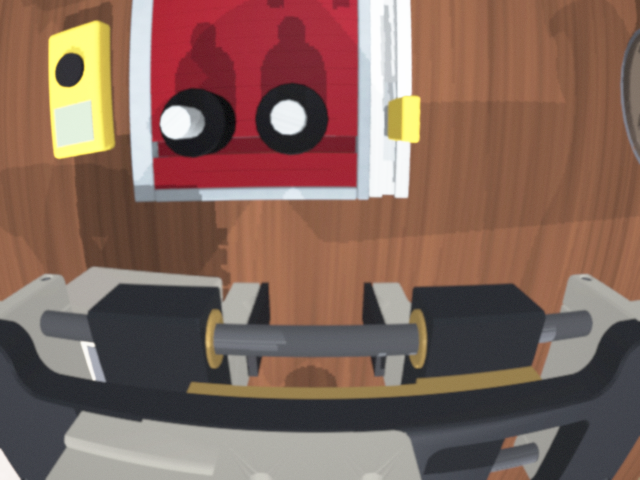

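View pics/s9.png

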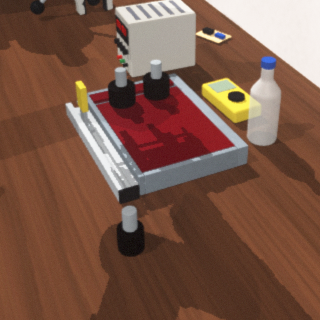

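Both wide masses stand on the deck at (288,117) and (190,122) in the wrist view, in line with the marker at (404,119). The slim mass is untouched on the bench, and the supply, meter and bottle are where they were.

```bash
python3 -c "
from plant import *
print(close_job())"
```

```text
the job is handed in; nothing more can be done
None
```

The job is handed in at about 41 s on the robot's clock. The marker stands in the rail and both wide masses stand over the bearer. One slat did not spring back after probing.

- **Bearer:** I pressed along the deck before moving any mass. Everything gave softly except deck y about 80 to 112 mm, so I put the bearer's centre at about 96 mm. The caught slat below makes the upper edge less certain, so the centre could be 2 to 4 mm higher.
- **Marker:** It went in at the rail's open end without forcing and stands at deck y about 95 to 96 mm.
- **Masses:** Only two wide masses were there. One was knocked aside during the run; I found it again and placed it. Both stand upright at deck y about 97 mm, within 2 mm of the marker's line. They sank about 1.3 mm.
- **Left alone:** The one slim mass is still standing where it was on the bench. The supply, meter and bottle look unmoved.
- **What did not go as expected:** The slat at deck y 112 to 128 mm stayed down about 14 mm after probing, probably caught at the bearer's edge. I left it that way. The masses do not depend on it.

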